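# Slide the blister card out over the dose cup

## Robot

A 7-joint arm with a two-finger parallel gripper is mounted at the origin on a cart in front of the work surface, level with it; the furniture and walls round the work are solid. World frame = base frame: x ahead of the robot, y to its left, z up, the work surface at z = 0. Lengths are in m, angles in rad, forces in N, time in s.
With the tool pointing down it reaches from about 0.35 to 0.9 m from the base axis. Payload 8.1 kg.
Tool frame: the origin (TCP) lies midway between the tips of the shut fingers; the grasp point (between the pads) lies 19 mm behind it; z points along the fingers, y is the line along which they close (so a half turn about z gives the same grasp; the last joint's range is limited). The gripper opens to 92 mm and grips with 3 to 60 N. Pads are 19 mm wide; open, the fingers measure 130 mm over their backs; the gripper's body (75 mm by 190 mm) begins 47 mm behind the grasp point.
Start: joints at [-0.103, 0.434, 0.025, 1.573, -0.012, 1.134, -0.075], TCP at [0.625, -0, 0.227] pointing down, gripper open.
Joint ranges: [-2.62, 2.62], [-0.44, 2.09], [-1.27, 1.32], [0.08, 2.57], [-1.32, 4.46], [0.12, 2], [-2.74, 2.74]. Speed limits (rad/s): [2.22, 2.22, 3.01, 3.01, 3.14, 3.14, 3.14].

## Interface

Orientations are given as a rotation vector (axis times angle).
In Python, from cell import arm gives the robot as it stands.
- The arm moves only by the tool arm_command, never from a script. Its arguments are lists of equal length, an entry for each row: "dp": the shift along the tool's x, y, z in units of 25 mm (1.0 is 25 mm), a list of three; "angular": the turn, a rotation vector about the tool's x, y, z in units of 0.15 rad (1.0 is 0.15 rad), a list of three; "claw": the opening, from 0 (shut) to 1 (fully open). In form: {"dp": [[x, y, z], ...], "angular": [[rx, ry, rz], ...], "claw": [claw, ...]}. A call has 1 to 10 rows; each row shifts and turns the commanded pose from where the row before left it, along the tool's axes as they then stand; what a row does not reach is not made up. A row lasts 1/10 s, in which the tool goes at most 50 mm and 8.59 degrees, less where a joint would pass 70% of its speed; a pose out of reach is approached as far as the arm can. A call with a number of a shift or a turn outside -1 to 1 is refused whole. A call with a gripper value outside its range is refused whole. The fingers move at their own pace and stop on an object; "force" is the grip in N (left out, the last holds). Time passes only in rows, so rows that do not move let the fingers close. It gives the time, the measured TCP pose, the force, the opening and the grip force at its end, in the units of the state.
- arm.observe(): the state, without advancing time (a new reading comes with each control period).
- arm.get_image(name): name is "scene" or "side" or "wrist"; returns a dict with "frame" (400x640x3 uint8, red, green, blue), "z_map" (400x640 float32, m along the optical axis (not along the pixel's ray), 0 where there is no reading), "K" (3x3 intrinsics, pixels), "k1" (the pictures are not rectified: a ray, as slopes to the right and down, at radius r is drawn at 1 + k1 r^2 times it, then the intrinsics apply), "R" (3x3) and "t" (3): a world point X has camera coordinates R X + t. Camera axes: x right, y down, z forward; pixel columns grow to the right and rows downward; lengths in m; the calibration is good to about 2 mm. A picture is of the moment at which its call begins.
- arm.sign_off(): hands the job in; it is judged then, once.
The state is a dict: "clock": time; "joints": joint angles; "dq": joint speeds; "joint_efforts": joint torques, N m; "position": TCP position; "ee_rot": TCP orientation; "force": force on the tool from outside, world axes, zero at the start; "ft_torque": the same for the moment, N m; "width": opening from 0.0 (shut) to 1.0 (fully open); "gripper_force": force on a finger pad.
Only numpy, scipy, OpenCV 4.12 (cv2) and the standard library are available. Lean on these libraries where they do the work, as an engineer would, in place of code of your own. Each camera call takes 0.05 s, during which the arm holds its last target. There are 200 camera calls.

## Task

With the fingertips, push the blue tablet card across the little wooden stand and out over its blue-edged left edge, square to that edge, until the first pair of tablets is wholly past the edge and over the clear dose cup while the second pair still rests mainly on the stand. Only push or slide the card: do not grip it or lift it off the stand. Leave the silver card, the cup and everything else where they are.

Things in the scene. Friction and masses are not known exactly. Their poses are not given: they have to be found in the camera images.
- riser: Low birch stand, fixed to the table: a level board 260 (its x) x 240 (its y) mm, 8 mm thick, upper face 55 mm above the table, on two panels. Origin on the table surface under the board's centre; x points away from the robot and y to the robot's left, to within 0.2 rad. The left edge (y = +120 mm) carries a blue edging strip.
- left_edge (a point): Middle of the upper rim of the stand's left, blue-strip edge: 120 mm along y and 55 mm up from the stand's origin; same axes as the stand.
- blue_card: Blister card of ten light-blue tablets, loose, flat on the stand: 55 (x) x 108 (y) mm, solid like a plate 5 mm thick, about 20 g. Origin: centre of its underside; +y end toward the left edge, within 0.3 rad of the stand's y. It stops when no longer pushed. Rows of two pockets (14 mm across, at x about -12 and 12 mm) at y = -40, -20, 0, 20, 40 mm.
- card_end (a point): Middle of the blue card's left (+y) end, at the underside, 54 mm along y from its origin. The card overhangs by this point's distance past the stand's left edge; about 27 mm is the middle of what is wanted.
- first_pair (a point): Midway between the two tablets nearest the card's left end: 41 mm along y from the card's origin (13 mm in from its left end), 5 mm above its underside.
- dose_cup: Clear plastic dose cup, 40 mm across the rim, 42 mm high, loose and light, standing on the table just outside the stand's left edge, near the middle of that edge. Its axis is 19 mm outside the edge; its rim is lower than the board's underside. Origin at the centre of its foot.
- silver_card: Blister card with silver pockets, 45 (its x) x 103 (its y) mm, 5 mm thick, loose, flat on the stand beside the blue card, on the near or the far side of it. Origin at the centre of its underside, y along its length. Not to be moved.
- pill_vial: Orange pill vial with white cap, 47 mm across, 118 mm high, loose, upright on the table left of the stand. Origin at the centre of its foot.
- tablet_bottle: White tablet bottle, 60 mm across, 105 mm high, loose, upright on the table left of the stand. Origin at the centre of its foot.
- mug: Pale mug, 120 x 154 mm with its handle, 103 mm high, loose, upright at the back left. Origin at the centre of its foot.
- spoon_mug: Pale straight mug with a spoon in it, 94 mm across, 149 mm high with the spoon, loose, upright at the back right. Origin at the centre of its foot.
There are look-alikes about, which are no part of the job. What is shaped like the blue_card but orange or yellow is not meant.

How it is judged:
By the outcome, as a careful person would: the job done as asked, in the order asked, and still so for the second after the job is handed in, with the robot touching nothing.
It also fails if it takes over 51 s, if anything falls off the work surface, if the arm or the gripper's body presses on something with over 40 N, if the wrist force passes 120 N, or if a joint passes its speed limit or range.

## Working session

There is one attempt and no reset: what is moved stays moved. The work goes in short steps, Python scripts to look and compute and a tool call to move; the robot and the scene stay as the last step left them, time stands still between calls to the robot, and variables do not carry over. Pictures are saved under pics/ and viewed, at most 12 in all, crops included, and the job is handed in when it is done.

Besides the shell and the picture viewer there is one more tool, called after "Emit:" by a JSON object that holds its "method" and its "body". arm_command: Moves the arm, as the interface text tells. Its arguments: {"type":"object","properties":{"dp":{"type":"array","items":{"type":"array","items":{"type":"number"}}},"angular":{"type":"array","items":{"type":"array","items":{"type":"number"}}},"claw":{"type":"array","items":{"type":"number"}},"force":{"type":"number"}},"required":["dp","angular","claw"]}

```bash
mkdir -p pics; cat > h.py <<'E'
import numpy as np, cv2
from cell import arm
def save(n,im): cv2.imwrite(f'pics/{n}.png',im[...,::-1])
def world(c,px,z=None):
    px=np.atleast_2d(np.array(px,float)); K=c['K']
    s=np.c_[(px[:,0]-K[0,2])/K[0,0],(px[:,1]-K[1,2])/K[1,1]]; u=s.copy()
    for _ in range(20): u=s/(1+c['k1']*(u**2).sum(1,keepdims=True))
    d=np.c_[u,np.ones(len(u))]; R=np.array(c['R']);t=np.array(c['t'])
    o=-R.T@t; w=d@R
    if z is None:
        zz=np.array([c['z_map'][int(round(p[1])),int(round(p[0]))] for p in px])[:,None]; return o+w*zz
    return o+w*((z-o[2])/w[:,2])[:,None]
E
python3 - <<'E'
from h import *
s=arm.observe(); print(s['clock'],s['position'],s['ee_rot'],s['width'],s['force'])
for n in ['scene','side','wrist']:
    c=arm.get_image(n); save(n+'0',c['frame']); np.save(n+'0.npy',c,allow_pickle=True)
    print(n,c['k1'],c['K'][0][0], -np.array(c['R']).T@c['t'])
E
```

```text
0.0 [ 6.24495689e-01 -9.12723785e-05  2.25942959e-01] [-2.22085496e+00 -2.22063845e+00  1.91511577e-03] 0.99983463499151 [0.72085833 1.11374172 0.3096971 ]
scene -0.114465363941016 489.560650382552 [ 0.09126152 -0.83160472  1.07899409]
side -0.10512607119670703 446.97451349760325 [0.00577267 0.81518713 0.80746095]
wrist -0.08021110946865818 354.6134154919451 [0.62460807 0.0764688  0.38293649]
```

View pics/scene0.png

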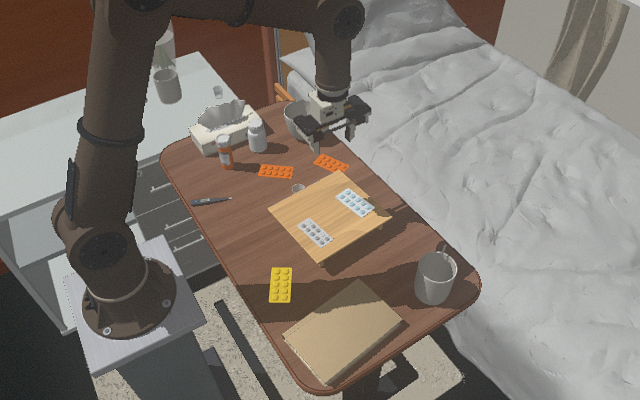

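View pics/side0.png

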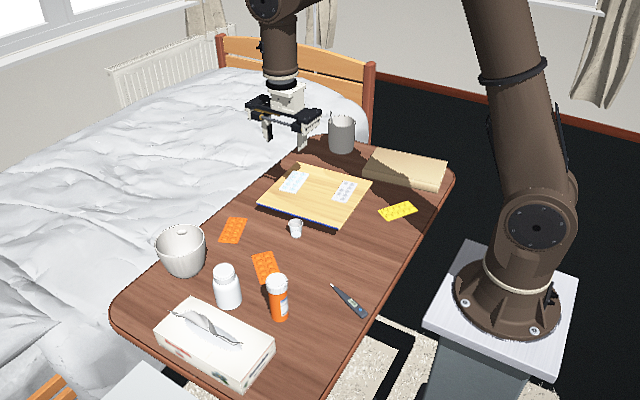

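View pics/wrist0.png

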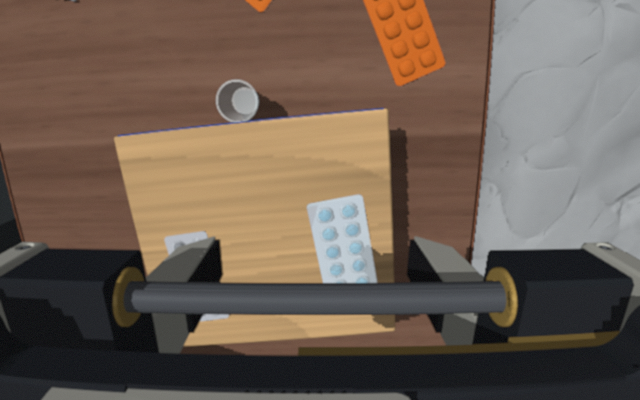

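The blue card is the only one with light-blue tablets: scene (354,202), side (293,182), wrist (340,240). The things it could be confused with are silver at scene (315,233), orange at (276,172) and (331,163), and yellow at (280,285). The cup is at scene (298,188) and wrist (238,101). Next I'll measure these and make one close crop.

```bash
cat >> h.py <<'E'
def cards(c,box,zt=.060):
    """non-wood bright regions inside px box -> rects in world at card top"""
    f=c['frame'].astype(int); x0,y0,x1,y1=box
    m=((f[...,0]-f[...,2]<25)&(f.min(2)>110)).astype(np.uint8)
    k=np.zeros_like(m); k[y0:y1,x0:x1]=1; m=cv2.morphologyEx(m*k,cv2.MORPH_CLOSE,np.ones((5,5)))
    out=[]
    for q in cv2.findContours(m,0,2)[0]:
        if cv2.contourArea(q)<150: continue
        w=world(c,q[:,0,:],zt); r=cv2.minAreaRect((w[:,:2]*1000).astype(np.float32))
        out.append((q[:,0].mean(0).round(),np.round(r[0],1),np.round(r[1],1),round(r[2],1),np.round(cv2.boxPoints(r),1).tolist()))
    return out
E
python3 - <<'E'
from h import *
L=lambda n:np.load(n+'0.npy',allow_pickle=True).item()
for n,b in [('scene',(285,180,385,255)),('side',(265,165,370,210)),('wrist',(150,150,395,290))]:
    print(n)
    for o in cards(L(n),b): print(*o)
w=L('wrist')
print('board wrist',world(w,[[116,137],[387,110],[394,331]],.055).round(4).tolist())
print('depths',world(w,[[130,160],[375,150],[340,200],[238,100]]).round(4).tolist())
s=L('scene'); print('board scene',world(s,[[269,209],[342,171],[390,218],[322,262]],.055).round(4).tolist())
s=L('side'); print('board side',world(s,[[257,204],[337,226],[372,180],[297,163]],.055).round(4).tolist())
print('cup rim wrist',world(w,[[216,101],[258,101],[237,80],[237,122]],.042).round(4).tolist())
a=cv2.resize(L('scene')['frame'][155:270,250:410],None,fx=5,fy=5,interpolation=2); save('crop1',a)
E
```

```text
scene
[314. 232.] [ 498.5 -109.3] [ 43.8 100.7] 9.3 [[468.79998779296875, -63.099998474121094], [485.0, -162.5], [528.2000122070312, -155.5], [512.0, -56.099998474121094]]
[354. 201.] [650.6 -75.7] [ 56.1 107. ] 11.3 [[612.5999755859375, -28.700000762939453], [633.5, -133.6999969482422], [688.5999755859375, -122.69999694824219], [667.7000122070312, -17.799999237060547]]
side
[344. 191.] [ 499.2 -102.7] [ 45.5 104.1] 9.1 [[468.5, -54.900001525878906], [485.0, -157.6999969482422], [529.9000244140625, -150.5], [513.4000244140625, -47.70000076293945]]
[294. 183.] [650.5 -67.7] [ 56.7 110.1] 11.6 [[611.7000122070312, -19.399999618530273], [633.7999877929688, -127.30000305175781], [689.2999877929688, -115.9000015258789], [667.2000122070312, -8.100000381469727]]
wrist
[184. 244.] [496.2 -63.2] [53.5 21.7] 18.2 [[467.3999938964844, -61.29999923706055], [474.20001220703125, -81.9000015258789], [525.0, -65.0999984741211], [518.2999877929688, -44.5]]
[338. 231.] [651.9 -65.7] [54.9 96.6] 11.3 [[615.5999755859375, -23.700000762939453], [634.5, -118.4000015258789], [688.2999877929688, -107.69999694824219], [669.4000244140625, -13.0]]
board wrist [[0.4366, 0.0402, 0.055], [0.6897, 0.0636, 0.055], [0.712, -0.1721, 0.055]]
depths [[0.4469, 0.0179, 0.0538], [0.6805, 0.027, 0.0542], [0.6488, -0.0217, 0.0543], [0.5442, 0.0716, 0.0027]]
board scene [[0.4346, 0.0335, 0.055], [0.6926, 0.0532, 0.055], [0.7024, -0.1738, 0.055], [0.4659, -0.2008, 0.055]]
board side [[0.6791, 0.0723, 0.055], [0.4419, 0.0379, 0.055], [0.4593, -0.2003, 0.055], [0.7042, -0.1625, 0.055]]
cup rim wrist [[0.5316, 0.0714, 0.042], [0.5712, 0.0711, 0.042], [0.5524, 0.0902, 0.042], [0.5505, 0.0518, 0.042]]
```

View pics/crop1.png

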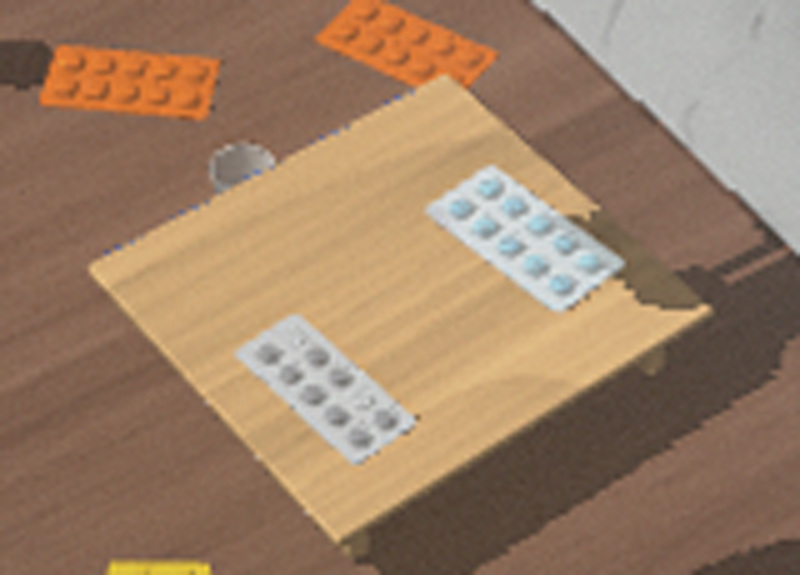

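The crop confirms it: ten light-blue tablets on the stand at crop (525,240), and the silver card at crop (325,390). My plan has two pushes. First I spread the fingers along the stand's y and push the card's far long side toward −x, which squares it. Then I push its back end toward +y. I'll check the obstacles and the edge line first.

```bash
python3 - <<'E'
from h import *
L=lambda n:np.load(n+'0.npy',allow_pickle=True).item()
s=L('scene'); f=s['frame']
print('spoon mug',world(s,[[420,265],[452,265],[436,257],[436,290],[443,247]]).round(3).tolist())
w=L('wrist'); f=w['frame'].astype(int)
m=((f[...,0]>140)&(f[...,1]>110)&(f[...,0]-f[...,2]>25)&(f[...,1]-f[...,2]>15)).astype(np.uint8)
cols=[x for x in range(125,380,3) if not 205<x<272]
P=[]
for x in cols:
    y=np.flatnonzero(m[90:200,x]); P.append((x,90+y[0]-.5))
q=world(w,P,.055); vx,vy,x0,y0=cv2.fitLine((q[:,:2]).astype(np.float32),cv2.DIST_HUBER,0,.001,.001).ravel()
print('edge yaw',np.degrees(np.arctan(vy/vx)),'y at .55:',y0+(.5514-x0)*vy/vx, 'res',np.std(q[:,1]-y0-(q[:,0]-x0)*vy/vx))
P=[]
for y in range(120,235,3):
    x=np.flatnonzero(m[y,:410]);P.append((x[-1]+.5,y))
q=world(w,P,.055); vx,vy,x0,y0=cv2.fitLine((q[:,:2]).astype(np.float32),cv2.DIST_HUBER,0,.001,.001).ravel()
print('far edge yaw',np.degrees(np.arctan(-vx/vy)),'x at y=-.05',x0+(-.05-y0)*vx/vy)
E
```

```text
spoon mug [[0.656, -0.355, 0.084], [0.715, -0.403, 0.097], [0.7, -0.362, 0.092], [0.646, -0.43, 0.077], [0.797, -0.301, -0.002]]
edge yaw 5.4455194 y at .55: 0.05137542 res 0.0002790565164919068
far edge yaw 5.3136525 x at y=-.05 0.70030063
```

Emit:
{"method": "arm_command", "body": {"dp": [[0,0,0],[0,0,0],[0,0,0],[0,0,0],[0,0,0],[0,0,0],[0,0,0],[0,0,0],[0,0,0],[0,0,0]], "angular": [[0,0,-0.9],[0,0,-0.9],[0,0,-0.9],[0,0,-0.9],[0,0,-0.9],[0,0,-0.9],[0,0,-0.9],[0,0,-0.9],[0,0,-0.9],[0,0,-0.9]], "claw": [0.6,0.6,0.6,0.6,0.6,0.6,0.6,0.6,0.6,0.6]}}

```text
clock: 1.15
position: [0.6248, -0.0001, 0.2264]
ee_rot: [-0.338, -3.123, 0.0]
force: [0.1, -0.7, -0.2]
width: 0.6
gripper_force: 0.0
```

Emit:
{"method": "arm_command", "body": {"dp": [[0,0,0],[0,0,0],[0,0,0],[0,0,0]], "angular": [[0,0,-0.9],[0,0,-0.9],[0,0,-0.3],[0,0,0]], "claw": [0.6,0.6,0.6,0.6]}}

```text
clock: 1.55
position: [0.6248, -0.0002, 0.2264]
ee_rot: [0.148, -3.137, -0.0]
force: [-0.2, -0.9, -0.3]
width: 0.598
gripper_force: 0.0
```

```bash
cat >> h.py <<'E'
from scipy.spatial.transform import Rotation as Ro
def to(target,s=None):
    s=s or arm.observe(); R=Ro.from_rotvec(s['ee_rot']).as_matrix()
    return (R.T@(np.array(target)-s['position'])/.025).round(2)
def st(pr=1):
    s=arm.observe(); R=Ro.from_rotvec(s['ee_rot']).as_matrix()
    print('t',round(s['clock'],2),'p',np.round(s['position'],4),'toolx yaw',round(np.degrees(np.arctan2(R[1,0],R[0,0])),2),'z',R[:,2].round(3),'w',round(s['width'],3),'F',np.round(s['force'],1)); return s
E
python3 - <<'E'
from h import *
s=st(); print(to([.701,-.067,.09]))
E
```

```text
t 1.55 p [ 6.248e-01 -2.000e-04  2.264e-01] toolx yaw -174.59 z [-0.001  0.    -1.   ] w 0.598 F [-0.2 -0.9 -0.3]
[-2.79 -2.95  5.45]
```

Emit:
{"method": "arm_command", "body": {"dp": [[-0.56,-0.59,0.3],[-0.56,-0.59,0.3],[-0.56,-0.59,0.3],[-0.56,-0.59,0.3],[-0.55,-0.59,0.3],[0,0,0.8],[0,0,0.8],[0,0,0.8],[0,0,0.8],[0,0,0.75]], "angular": [[0,0,0],[0,0,0],[0,0,0],[0,0,0],[0,0,0],[0,0,0],[0,0,0],[0,0,0],[0,0,0],[0,0,0]], "claw": [0.6,0.6,0.6,0.6,0.6,0.6,0.6,0.6,0.6,0.6]}}

```text
clock: 2.55
position: [0.7011, -0.0669, 0.0893]
ee_rot: [0.145, -3.138, 0.0]
force: [-0.1, 0.0, 0.2]
width: 0.598
gripper_force: 0.0
```

```bash
python3 - <<'E'
from h import *
s=st()
c=arm.get_image('wrist'); save('wrist1',c['frame']); np.save('wrist1.npy',c,allow_pickle=True)
E
```

```text
t 2.55 p [ 0.7011 -0.0669  0.0893] toolx yaw -174.72 z [-0.001 -0.    -1.   ] w 0.598 F [-0.1  0.   0.2]
```

View pics/wrist1.png

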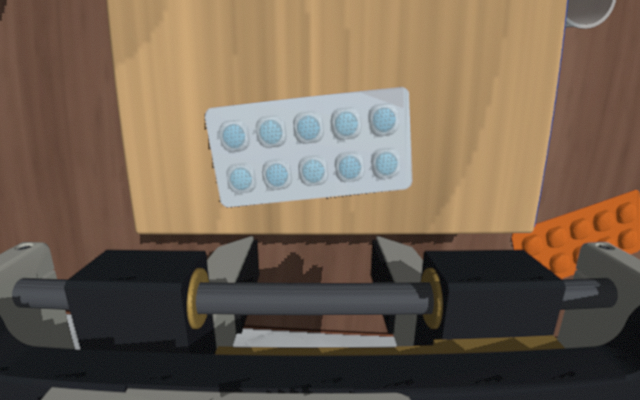

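This view shows the whole card, with corners near (208,108), (408,88), (411,187) and (226,207). The fingers at columns 235 and 395 sit clear behind its long side, beyond the stand's far edge at row 235. I'll re-measure the card from here.

```bash
cat >> h.py <<'E'
ey_yaw=np.radians(5.4); EX=np.array([np.cos(ey_yaw),np.sin(ey_yaw)]); EY=np.array([-EX[1],EX[0]])
def line(c,pts,z):
    q=world(c,pts,z)[:,:2]*1000; return q, cv2.fitLine(q.astype(np.float32),cv2.DIST_HUBER,0,.5,.01).ravel()
E
python3 - <<'E'
from h import *
c=np.load('wrist1.npy',allow_pickle=True).item()
for o in cards(c,(195,75,425,218)): print(*o)
f=c['frame'].astype(int); m=(f[...,0]>140)&(f[...,1]>110)&(f[...,0]-f[...,2]>25)&(f[...,1]-f[...,2]>15)
P=[(np.flatnonzero(m[y,450:620])[-1]+450.5,y) for y in range(50,225,4)]
q,l=line(c,P,.055); print('left edge yaw',np.degrees(np.arctan2(l[1],l[0])),'pt',l[2:],'y at x=551.4',l[3]+(551.4-l[2])*l[1]/l[0])
P=[(x,np.flatnonzero(m[190:250,x])[-1]+190.5) for x in list(range(145,205,4))+list(range(415,530,4))]
q,l=line(c,P,.055); print('far edge yaw',np.degrees(np.arctan2(l[1],l[0])),l[2:])
print(world(c,[[310,230]]).round(4),world(c,[[300,60]]).round(4))
E
```

```text
[294. 146.] [652.5 -73.5] [ 54.2 105.9] 11.3 [[615.5, -26.899999618530273], [636.2999877929688, -130.6999969482422], [689.4000244140625, -120.0999984741211], [668.5999755859375, -16.200000762939453]]
left edge yaw 5.488382 pt [620.6369   56.49032] y at x=551.4 49.837734
far edge yaw -84.67494 [697.7329   -27.644997]
[[ 0.7003 -0.0694  0.0536]] [[ 0.608  -0.0829  0.0535]]
```

Emit:
{"method": "arm_command", "body": {"dp": [[0,0,0.6],[0,0,0.4],[0,0,0.2],[0,0,0.08],[0,0,0],[0,0,0]], "angular": [[0,0,0],[0,0,0],[0,0,0],[0,0,0],[0,0,0],[0,0,0]], "claw": [0.6,0.6,0.6,0.6,0.6,0.6]}}

```text
clock: 3.2
position: [0.7018, -0.0669, 0.0591]
ee_rot: [-0.148, 3.137, -0.0]
force: [-0.2, 0.8, 0.3]
width: 0.602
gripper_force: 0.0
```

Emit:
{"method": "arm_command", "body": {"dp": [[0,0,0.08],[0,0,0],[0,0,0]], "angular": [[0,0,0],[0,0,0],[0,0,0]], "claw": [0.6,0.6,0.6]}}

```text
clock: 3.5
position: [0.7014, -0.0669, 0.0566]
ee_rot: [-0.148, 3.138, -0.0]
force: [0.4, 0.4, 0.0]
width: 0.6
gripper_force: 0.0
```

Emit:
{"method": "arm_command", "body": {"dp": [[0.2,0,0],[0.2,0,0],[0.2,0,0],[0.2,0,0],[0.2,0,0],[0.2,0,0],[0.2,0,0],[0.2,0,0],[0,0,0]], "angular": [[0,0,0],[0,0,0],[0,0,0],[0,0,0],[0,0,0],[0,0,0],[0,0,0],[0,0,0],[0,0,0]], "claw": [0.6,0.6,0.6,0.6,0.6,0.6,0.6,0.6,0.6]}}

```text
clock: 4.4
position: [0.6608, -0.0708, 0.0565]
ee_rot: [0.148, -3.138, 0.0]
force: [0.5, 1.0, 0.6]
width: 0.6
gripper_force: 0.0
```

```bash
python3 - <<'E'
from h import *
s=st(); print('tcp u',s['position'][:2]@EX*1000)
c=arm.get_image('wrist'); save('wrist2',c['frame']); np.save('wrist2.npy',c,allow_pickle=True)
E
```

```text
t 4.4 p [ 0.6608 -0.0708  0.0565] toolx yaw -174.61 z [-0.001 -0.    -1.   ] w 0.6 F [0.5 1.  0.6]
tcp u 651.2135293154178
```

View pics/wrist2.png

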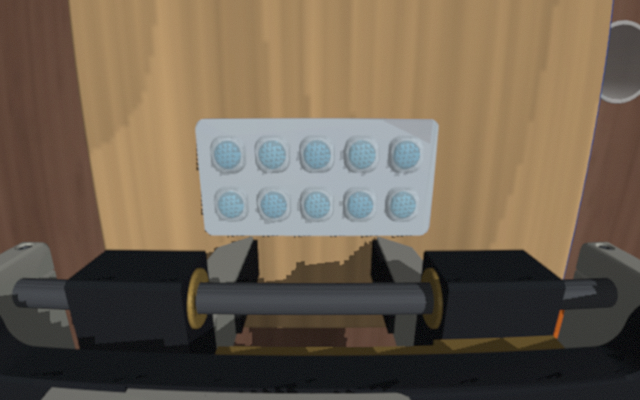

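The card is now square to the fingers (corners (197,120) to (437,235)) and sliding with them.

```bash
python3 - <<'E'
from h import *
c=np.load('wrist2.npy',allow_pickle=True).item()
for o in cards(c,(180,105,450,250)): print(*o,'u,v',o[1]@EX,o[1]@EY)
f=c['frame'].astype(int)
print('cup rim',world(c,[[598,62],[620,21],[620,103]],.042)[:,:2]*1000)
E
```

```text
[315. 172.] [620.4 -73.7] [ 53.6 105.1] 5.4 [[588.7000122070312, -23.899999618530273], [598.7000122070312, -128.60000610351562], [652.0999755859375, -123.5], [642.0999755859375, -18.799999237060547]] u,v 610.7108601481763 -131.75771437405328
cup rim [[552.95387646  57.16895501]
 [532.26932647  64.53615783]
 [570.26906976  75.0429658 ]]
```

Emit:
{"method": "arm_command", "body": {"dp": [[0.24,0,0],[0.24,0,0],[0.24,0,0],[0.24,0,0],[0.24,0,0],[0.24,0,0],[0.24,0,0],[0.24,0,0],[0.2,0,0],[0,0,0]], "angular": [[0,0,0],[0,0,0],[0,0,0],[0,0,0],[0,0,0],[0,0,0],[0,0,0],[0,0,0],[0,0,0],[0,0,0]], "claw": [0.6,0.6,0.6,0.6,0.6,0.6,0.6,0.6,0.6,0.6]}}

```text
clock: 5.45
position: [0.608, -0.0758, 0.0565]
ee_rot: [0.148, -3.138, 0.0]
force: [0.5, 0.2, 1.4]
width: 0.602
gripper_force: 0.0
```

```bash
python3 - <<'E'
from h import *
s=st(); print('tcp u',s['position'][:2]@EX*1000)
c=arm.get_image('wrist'); save('wrist3',c['frame']); np.save('wrist3.npy',c,allow_pickle=True)
for o in cards(c,(180,105,450,250)): print(*o,'u,v',o[1]@EX,o[1]@EY)
E
```

```text
t 5.45 p [ 0.608  -0.0758  0.0565] toolx yaw -174.61 z [-0. -0. -1.] w 0.602 F [0.5 0.2 1.4]
tcp u 598.2159899674238
[300. 184.] [567.6 -78.8] [ 53.7 105.1] 5.4 [[535.9000244140625, -29.0], [545.9000244140625, -133.60000610351562], [599.2999877929688, -128.60000610351562], [589.2999877929688, -24.0]] u,v 557.6652360192093 -131.86616145031144
```

View pics/wrist3.png

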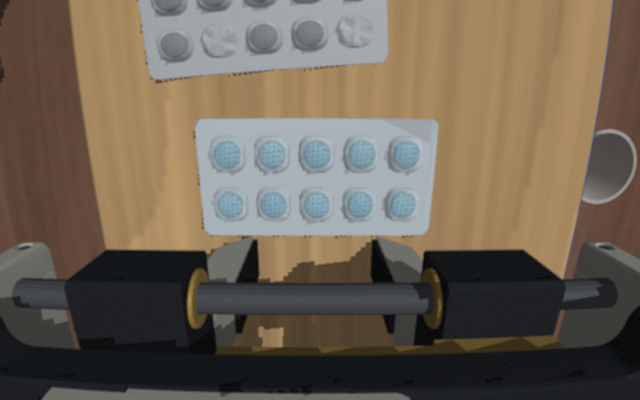

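The card is at (197–437, 120–235), with the silver card clear above (bottom edge about row 75) and untouched. The cup rim is at (608,167).

```bash
python3 - <<'E'
from h import *
c=np.load('wrist3.npy',allow_pickle=True).item()
for p in world(c,[[607,130],[607,203],[635,166]],.042)[:,:2]*1000: print(p@EX,p@EY)
f=c['frame'].astype(int); m=(f[...,0]>140)&(f[...,1]>110)&(f[...,0]-f[...,2]>25)&(f[...,1]-f[...,2]>15)
P=[(np.flatnonzero(m[y,450:])[-1]+450.5,y) for y in list(range(10,120,4))+list(range(210,240,4))]
q,l=line(c,P,.055); print('left edge yaw',np.degrees(np.arctan2(l[1],l[0])),'v',l[2:]@EY)
b=(f[...,2]-f[...,0]>15)&(f[...,2]>120); b[:120]=0;b[235:]=0; b[:,:200]=0;b[:,435:]=0
n,_,stt,cen=cv2.connectedComponentsWithStats(b.astype(np.uint8))
for a,k in zip(stt[1:,4],cen[1:]):
    if a>150: p=world(c,[k],.060)[0,:2]*1000; print(a,k.round(),p@EX,p@EY)
E
```

```text
535.5060384298544 16.260485088478326
574.347849725998 25.3079955404615
553.8174683121025 37.692791592579404
left edge yaw 5.4392104 v -2.364892567470317
19719 [321. 179.] 557.7912126906208 -129.50042374550648
```

Emit:
{"method": "arm_command", "body": {"dp": [[0.1,0,0],[0,0,0],[-0.3,0,0],[-0.5,0,0],[0,0,-0.6],[0,0,-0.8],[0,0,-0.8],[0,0,0]], "angular": [[0,0,0],[0,0,0],[0,0,0],[0,0,0],[0,0,0],[0,0,0],[0,0,0],[0,0,0]], "claw": [0.6,0.6,0.6,0.6,0.6,0.6,0.6,0.6]}}

```text
clock: 6.3
position: [0.6283, -0.0738, 0.1153]
ee_rot: [-0.148, 3.133, -0.001]
force: [0.0, 0.1, 0.4]
width: 0.601
gripper_force: 0.0
```

Emit:
{"method": "arm_command", "body": {"dp": [[0,0,0],[0,0,0],[0,0,0],[0,0,0],[0,0,0],[0,0,0],[0,0,0],[0,0,0],[0,0,0],[0,0,0]], "angular": [[0,0,0.9],[0,0,0.9],[0,0,0.9],[0,0,0.9],[0,0,0.9],[0,0,0.9],[0,0,0.9],[0,0,0.9],[0,0,0.9],[0,0,0.9]], "claw": [0.2,0.2,0.2,0.2,0.2,0.2,0.2,0.2,0.2,0.2]}}

```text
clock: 7.3
position: [0.626, -0.0739, 0.1115]
ee_rot: [-1.852, -2.537, 0.0]
force: [-0.8, -0.6, -0.0]
width: 0.201
gripper_force: 0.0
```

Emit:
{"method": "arm_command", "body": {"dp": [[0,0,0],[0,0,0],[0,0,0]], "angular": [[0,0,0.9],[0,0,0.57],[0,0,0]], "claw": [0.2,0.2,0.2]}}

```text
clock: 7.6
position: [0.6261, -0.0737, 0.1115]
ee_rot: [-2.115, -2.323, 0.0]
force: [-0.9, -0.5, 0.0]
width: 0.196
gripper_force: 0.0
```

```bash
python3 - <<'E'
from h import *
s=st(); p=555.5*EX-204*EY; print(p,to([p[0]/1000,p[1]/1000,s['position'][2]]))
E
```

```text
t 7.6 p [ 0.6261 -0.0737  0.1115] toolx yaw 95.36 z [-0. -0. -1.] w 0.196 F [-0.9 -0.5  0. ]
[ 572.23276725 -150.81747273] [-2.87 -2.43  0.  ]
```

Emit:
{"method": "arm_command", "body": {"dp": [[-0.57,0,0],[-0.57,0,0],[-0.57,0,0],[-0.57,0,0],[-0.59,0,0],[0,-0.6,0],[0,-0.6,0],[0,-0.6,0],[0,-0.63,0],[0,0,0]], "angular": [[0,0,0],[0,0,0],[0,0,0],[0,0,0],[0,0,0],[0,0,0],[0,0,0],[0,0,0],[0,0,0],[0,0,0]], "claw": [0.2,0.2,0.2,0.2,0.2,0.2,0.2,0.2,0.2,0.2]}}

```text
clock: 8.6
position: [0.5706, -0.1527, 0.1115]
ee_rot: [-2.115, -2.321, 0.002]
force: [-0.5, -0.7, -0.4]
width: 0.2
gripper_force: 0.0
```

```bash
python3 - <<'E'
from h import *
s=st(); p=s['position'][:2]*1000; print('tcp uv',p@EX,p@EY)
c=arm.get_image('wrist'); save('wrist4',c['frame']); np.save('wrist4.npy',c,allow_pickle=True)
for o in cards(c,(0,0,640,260)): print(*o[:4],'u,v',o[1]@EX,o[1]@EY)
E
```

```text
t 8.6 p [ 0.5706 -0.1527  0.1115] toolx yaw 95.31 z [-0.001 -0.    -1.   ] w 0.2 F [-0.5 -0.7 -0.4]
tcp uv 553.6747749353124 -205.75137537029556
[352. 247.] [ 596.1 -169.6] [11.6 20.3] 73.5 u,v 577.493717161076 -224.94527476584875
[276. 247.] [ 548.4 -174.1] [19.4 11.6] 27.8 u,v 529.5819240395757 -224.93633706126948
[613. 179.] [ 757.7 -104.8] [ 43.6 133.7] 19.9 u,v 744.4747493439735 -175.6407628918411
[205. 133.] [ 502.6 -107. ] [ 44.2 100.6] 9.2 u,v 490.299853884427 -153.82396848641486
[322. 109.] [567.4 -78.7] [ 54.1 105.5] 5.4 u,v 557.4755344576205 -131.7477835911874
```

View pics/wrist4.png

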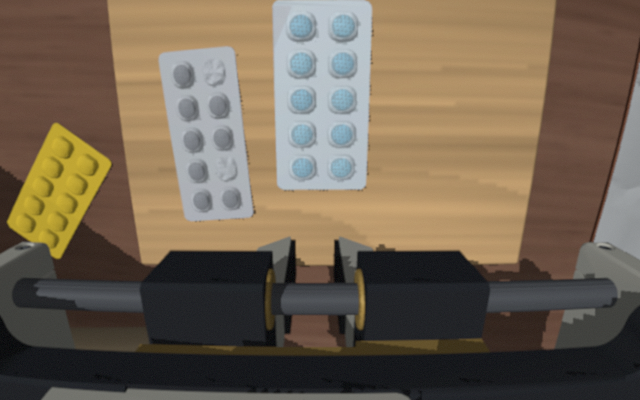

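The blue card is at (273–371, 0–190), square, and the silver card at (205,133) is clear of the left finger. I'll lower behind the card's end and push +y.

Emit:
{"method": "arm_command", "body": {"dp": [[0,0.12,0.5],[0,0,0.6],[0,0,0.5],[0,0,0.4],[0,0,0.2],[0,0,0],[0,0,0]], "angular": [[0,0,0],[0,0,0],[0,0,0],[0,0,0],[0,0,0],[0,0,0],[0,0,0]], "claw": [0.2,0.2,0.2,0.2,0.2,0.2,0.2]}}

```text
clock: 9.35
position: [0.5758, -0.1509, 0.0564]
ee_rot: [2.114, 2.324, 0.0]
force: [0.9, 0.1, -0.5]
width: 0.201
gripper_force: 0.0
```

Emit:
{"method": "arm_command", "body": {"dp": [[0.24,0,0],[0.24,0,0],[0.24,0,0],[0.24,0,0],[0.24,0,0],[0.24,0,0],[0.24,0,0],[0.24,0,0],[0.24,0,0],[0.24,0,0]], "angular": [[0,0,0],[0,0,0],[0,0,0],[0,0,0],[0,0,0],[0,0,0],[0,0,0],[0,0,0],[0,0,0],[0,0,0]], "claw": [0.2,0.2,0.2,0.2,0.2,0.2,0.2,0.2,0.2,0.2]}}

```text
clock: 10.35
position: [0.5698, -0.0907, 0.0565]
ee_rot: [2.114, 2.324, 0.0]
force: [-0.9, -0.1, 0.3]
width: 0.2
gripper_force: 0.1
```

Emit:
{"method": "arm_command", "body": {"dp": [[0.24,0,0],[0.24,0,0],[0,0,0]], "angular": [[0,0,0],[0,0,0],[0,0,0]], "claw": [0.2,0.2,0.2]}}

```text
clock: 10.65
position: [0.5686, -0.0779, 0.0565]
ee_rot: [-2.112, -2.325, -0.001]
force: [0.2, 0.5, 0.2]
width: 0.2
gripper_force: 0.0
```

```bash
python3 - <<'E'
from h import *
s=st(); p=s['position'][:2]*1000; print('tcp uv',p@EX,p@EY)
for n,b in [('wrist',(270,20,380,238)),('scene',(285,180,385,255)),('side',(265,165,370,215))]:
    c=arm.get_image(n); save(n+'5',c['frame']); np.save(n+'5.npy',c,allow_pickle=True)
    for o in cards(c,b): print(n,*o[:4],'u,v',o[1]@EX,o[1]@EY)
E
```

```text
t 10.65 p [ 0.5686 -0.0779  0.0565] toolx yaw 95.49 z [-0.     0.001 -1.   ] w 0.2 F [0.2 0.5 0.2]
tcp uv 558.794365945648 -131.03208148674918
wrist [353. 156.] [565.4 -18.3] [46.6 92.9] 5.4 u,v 561.1685526528527 -71.42762430252436
scene [309. 222.] [496.2 -70. ] [ 49.3 180.3] 5.9 u,v 487.41026490375225 -116.38588259086241
scene [311. 189.] [572.4  37.7] [ 80.1 105.1] 40.7 u,v 573.407551950911 -16.334912477981476
side [328. 188.] [547.9 -89.5] [152.7 284.7] 15.1 u,v 537.0457063640205 -140.66474069918965
```

View pics/wrist5.png

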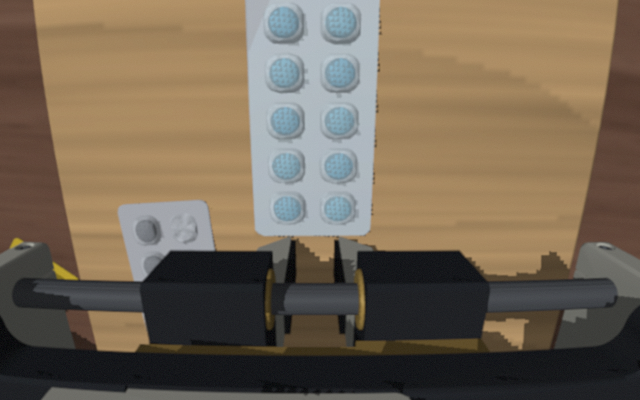

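The card is still square, with its back end at row 235 against both fingers and the silver card undisturbed. I'll push about 28 mm more, then back off and up to see the card, the edge and the cup together.

Emit:
{"method": "arm_command", "body": {"dp": [[0.2,0,0],[0.2,0,0],[0.2,0,0],[0.2,0,0],[0.2,0,0],[0.12,0,0],[0,0,0],[0,0,0],[-0.4,0,0],[-0.8,0,0]], "angular": [[0,0,0],[0,0,0],[0,0,0],[0,0,0],[0,0,0],[0,0,0],[0,0,0],[0,0,0],[0,0,0],[0,0,0]], "claw": [0.2,0.2,0.2,0.2,0.2,0.2,0.2,0.2,0.2,0.2]}}

```text
clock: 11.8
position: [0.5691, -0.0806, 0.0565]
ee_rot: [-2.111, -2.326, -0.001]
force: [0.4, -0.4, -0.4]
width: 0.201
gripper_force: 0.0
```

Emit:
{"method": "arm_command", "body": {"dp": [[-0.2,0,-0.8],[0,0,-0.9],[0,0,-0.9],[0,0,-0.9],[0,0,-0.9],[0,0,-0.9],[0,0,0],[0,0,0]], "angular": [[0,0,0],[0,0,0],[0,0,0],[0,0,0],[0,0,0],[0,0,0],[0,0,0],[0,0,0]], "claw": [0.2,0.2,0.2,0.2,0.2,0.2,0.2,0.2]}}

```text
clock: 12.6
position: [0.5694, -0.0872, 0.1892]
ee_rot: [2.115, 2.322, 0.001]
force: [0.4, -0.9, -0.6]
width: 0.205
gripper_force: 0.0
```

```bash
python3 - <<'E'
from h import *
s=st(); p=s['position'][:2]*1000; print('tcp uv',p@EX,p@EY)
c=arm.get_image('wrist'); save('wrist6',c['frame']); np.save('wrist6.npy',c,allow_pickle=True)
for o in cards(c,(200,0,450,238)): print(*o,'u,v',o[1]@EX,o[1]@EY)
E
```

```text
t 12.6 p [ 0.5694 -0.0872  0.1892] toolx yaw 95.35 z [ 0.001 -0.    -1.   ] w 0.205 F [ 0.4 -0.9 -0.6]
tcp uv 558.6982445415741 -140.35906233293295
[230. 184.] [500.7 -96.7] [44.4 82.2] 9.1 [[472.29998779296875, -59.599998474121094], [485.29998779296875, -140.8000030517578], [529.0999755859375, -133.6999969482422], [516.0999755859375, -52.599998474121094]] u,v 489.37760177886184 -143.39087445569797
[315.  72.] [563.2   9.6] [111.   96.8] 5.4 [[503.3999938964844, 52.599998474121094], [512.5, -43.79999923706055], [623.0, -33.29999923706055], [613.9000244140625, 63.0]] u,v 561.6039382723123 -43.444407200797706
```

View pics/wrist6.png

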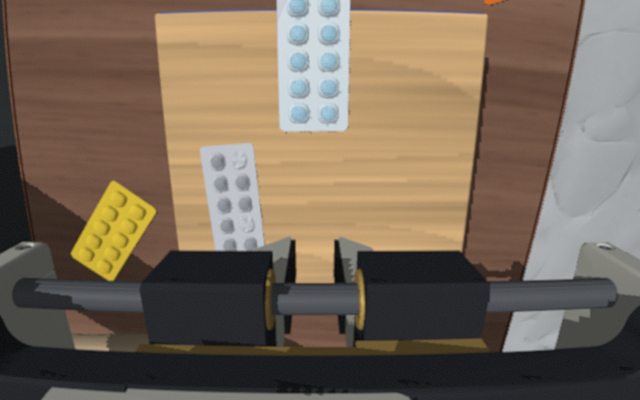

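The card straddles the edge strip (edge at row 12), so I'll shift the camera forward to see its end and the cup.

Emit:
{"method": "arm_command", "body": {"dp": [[0.9,0,0],[0.9,0,0],[0.9,0,0],[0.3,0,0],[0,0,0],[0,0,0]], "angular": [[0,0,0],[0,0,0],[0,0,0],[0,0,0],[0,0,0],[0,0,0]], "claw": [0.2,0.2,0.2,0.2,0.2,0.2]}}

```text
clock: 13.25
position: [0.5621, -0.0129, 0.1885]
ee_rot: [2.115, 2.323, -0.002]
force: [-0.2, 0.2, -0.3]
width: 0.203
gripper_force: 0.0
```

```bash
cat > m.py <<'E'
from h import *
def meas(c):
    f=c['frame'].astype(int)
    card=((f[...,0]-f[...,2]<8)&(f.min(2)>120)).astype(np.uint8); card[:, :240]=0; card[:,400:]=0; card[238:]=0
    card=cv2.morphologyEx(card,cv2.MORPH_OPEN,np.ones((9,9)))
    n,l,stt,_=cv2.connectedComponentsWithStats(card); i=1+np.argmax(stt[1:,4]); print('card px box',stt[i])
    q=cv2.findContours((l==i).astype(np.uint8),0,1)[0][0][:,0]
    w=world(c,q,.060)[:,:2]*1000; u,v=w@EX,w@EY
    r=cv2.minAreaRect(w.astype(np.float32)); print('rect',np.round(r[1],1),round(r[2],2),'u',np.array(r[0])@EX,'v',np.array(r[0])@EY,'vmax',v.max(),'vmin',v.min())
    m=(f[...,0]>140)&(f[...,1]>110)&(f[...,0]-f[...,2]>25)&(f[...,1]-f[...,2]>15)
    P=[(x,np.flatnonzero(m[:200,x])[0]-.5) for x in list(range(180,255,5))+list(range(385,470,5))]
    _,L=line(c,P,.055); print('edge yaw',np.degrees(np.arctan2(L[1],L[0])),'v',L[2:]@EY,'y rows',P[0][1],P[-1][1])
E
python3 - <<'E'
from m import *
c=arm.get_image('wrist'); save('wrist7',c['frame']); np.save('wrist7.npy',c,allow_pickle=True)
meas(c); a=c['frame'][0:240,180:460]; save('crop7',cv2.resize(a,None,fx=2.5,fy=2.5))
E
```

```text
card px box [ 279   71   70  147 9108]
rect [ 54.2 118.3] 5.45 u 557.4172457448212 v -30.565599096634614 vmax 28.559535480681596 vmin -89.71336647278486
edge yaw 5.547821 v -0.43144234066676784 y rows 110.5 -0.5
```

View pics/crop7.png

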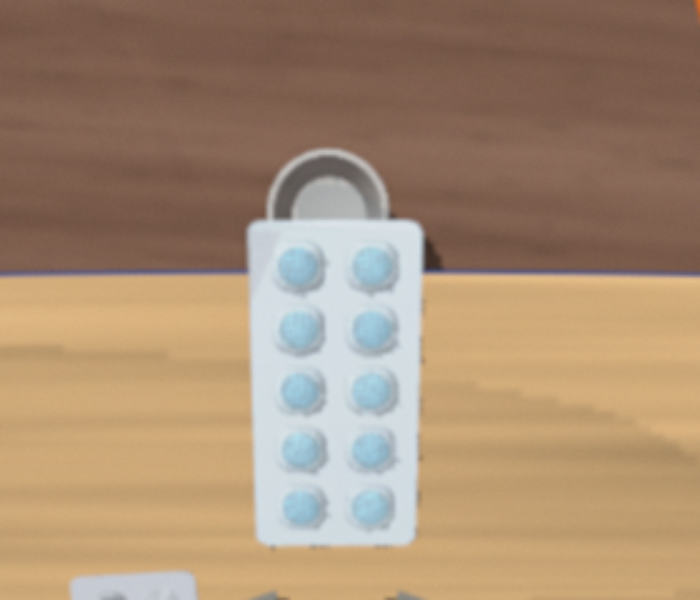

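The crop shows the cup rim spanning columns 267–388 around row 205, the card's front end at row 220 with columns 248–423, and the edge strip at row 271. I'll convert these to metres.

```bash
python3 - <<'E'
from m import *
c=np.load('wrist7.npy',allow_pickle=True).item()
def uv(x,y,z): p=world(c,[[180+x/2.5-.3,y/2.5-.3]],z)[0,:2]*1000; return np.round([p@EX,p@EY],1)
for n,a in dict(cupL=(267,205,.042),cupR=(388,205,.042),cupT=(328,148,.042),endL=(248,222,.06),endR=(423,222,.06),end=(335,219,.06),back=(335,546,.06),backL=(258,540,.06),backR=(414,540,.06),edge=(230,271,.055),edgeR=(450,271,.055),t1L=(299,267,.062),t1R=(374,267,.062),t5L=(303,508,.062),t5R=(371,508,.062)).items(): print(n,uv(*a))
E
```

```text
cupL [535.2  21.3]
cupR [574.9  21.3]
cupT [555.2  39.1]
endL [530.6  15.6]
endR [584.8  15.6]
end [557.6  16.4]
back [557.5 -90.7]
backL [531.3 -88.5]
backR [584.5 -88.5]
edge [524.    0.6]
edgeR [594.3   0.6]
t1L [546.4   2. ]
t1R [569.7   2. ]
t5L [546.8 -76.5]
t5R [569.6 -76.5]
```

Tablets are centred at u≈558 and the cup at u≈555. Overhang is about 16 mm, with 27 wanted. I'll first correct about 3 mm sideways with the squaring side push, then push the end 11 mm.

Emit:
{"method": "arm_command", "body": {"dp": [[0,0,0],[0,0,0],[0,0,0],[0,0,0],[0,0,0],[0,0,0],[0,0,0],[0,0,0],[0,0,0],[0,0,0]], "angular": [[0,0,-0.9],[0,0,-0.9],[0,0,-0.9],[0,0,-0.9],[0,0,-0.9],[0,0,-0.9],[0,0,-0.9],[0,0,-0.9],[0,0,-0.9],[0,0,-0.9]], "claw": [0.5,0.5,0.5,0.5,0.5,0.5,0.5,0.5,0.5,0.5]}}

```text
clock: 14.3
position: [0.5623, -0.0132, 0.1888]
ee_rot: [-0.193, -3.136, 0.001]
force: [-0.6, 1.1, -0.4]
width: 0.504
gripper_force: 0.0
```

Emit:
{"method": "arm_command", "body": {"dp": [[0,0,0],[0,0,0],[0,0,0],[-0.7,0.28,0],[-0.7,0.28,0],[-0.75,0.27,0],[0,0,0.9],[0,0,0.9],[0,0,0.9],[0,0,0]], "angular": [[0,0,-0.9],[0,0,-0.57],[0,0,0],[0,0,0],[0,0,0],[0,0,0],[0,0,0],[0,0,0],[0,0,0],[0,0,0]], "claw": [0.5,0.5,0.5,0.5,0.5,0.5,0.5,0.5,0.5,0.5]}}

```text
clock: 15.3
position: [0.6118, 0.0129, 0.1184]
ee_rot: [0.142, -3.133, 0.001]
force: [0.0, 0.2, -1.0]
width: 0.5
gripper_force: 0.0
```

```bash
python3 - <<'E'
from h import *
s=st(); p=s['position'][:2]*1000; print('tcp uv',p@EX,p@EY); q=(612*EX-45*EY)/1000; print(to([q[0],q[1],.0565]))
E
```

```text
t 15.3 p [0.6118 0.0129 0.1184] toolx yaw -174.81 z [-0.005 -0.001 -1.   ] w 0.5 F [ 0.   0.2 -1. ]
tcp uv 610.3106462672882 -44.72803070299884
[-0.08 -0.01  2.48]
```

Emit:
{"method": "arm_command", "body": {"dp": [[0,0,0.8],[0,0,0.8],[0,0,0.6],[0,0,0.28],[0,0,0],[0.2,0,0],[0.2,0,0],[0,0,0],[0,0,0]], "angular": [[0,0,0],[0,0,0],[0,0,0],[0,0,0],[0,0,0],[0,0,0],[0,0,0],[0,0,0],[0,0,0]], "claw": [0.5,0.5,0.5,0.5,0.5,0.5,0.5,0.5,0.5]}}

```text
clock: 16.2
position: [0.6041, 0.0133, 0.0601]
ee_rot: [-0.148, 3.137, -0.0]
force: [-0.2, -0.4, -0.6]
width: 0.5
gripper_force: 0.0
```

```bash
python3 - <<'E'
from h import *
s=st(); p=s['position'][:2]*1000; print('tcp uv',p@EX,p@EY)
E
```

```text
t 16.2 p [0.6041 0.0133 0.0601] toolx yaw -174.61 z [ 0.001 -0.    -1.   ] w 0.5 F [-0.2 -0.4 -0.6]
tcp uv 602.6246270388722 -43.64781343686234
```

Emit:
{"method": "arm_command", "body": {"dp": [[0,0,0.15],[0,0,0],[0.15,0,0],[0.14,0,0],[0,0,0],[0,0,0]], "angular": [[0,0,0],[0,0,0],[0,0,0],[0,0,0],[0,0,0],[0,0,0]], "claw": [0.5,0.5,0.5,0.5,0.5,0.5]}}

```text
clock: 16.8
position: [0.5966, 0.0126, 0.0558]
ee_rot: [-0.148, 3.138, -0.0]
force: [0.4, -0.7, 0.5]
width: 0.5
gripper_force: 0.0
```

```bash
python3 - <<'E'
from h import *
s=st(); p=s['position'][:2]*1000; print('tcp uv',p@EX,p@EY)
c=arm.get_image('wrist'); f=c['frame'].astype(int); save('wrist8',c['frame'])
b=(f[...,2]-f[...,0]>25)&(f[...,2]>120); n,_,stt,cen=cv2.connectedComponentsWithStats(b.astype(np.uint8))
for a,k in zip(stt[1:],cen[1:]):
    if a[4]>150: q=world(c,[k],.062)[0,:2]*1000; print(a,k.round(),q@EX,q@EY)
for o in cards(c,(150,105,470,245)): print(*o[:4],'u,v',o[1]@EX,o[1]@EY)
E
```

```text
t 16.8 p [0.5966 0.0126 0.0558] toolx yaw -174.61 z [ 0. -0. -1.] w 0.5 F [ 0.4 -0.7  0.5]
tcp uv 595.1212055298282 -43.64692882866991
[412   0   8 118 204] [416.  59.] 503.9136872493421 -2.542799893808898
[224 139  28  29 640] [237. 153.] 542.4786167928382 -76.72153090266742
[268 139  28  30 640] [282. 153.] 542.6124668925228 -57.413714224765236
[313 139  29  30 657] [327. 153.] 542.5496577326145 -38.0794246510758
[359 139  28  29 640] [372. 153.] 542.5450796941399 -18.731277772235405
[404 139  28  30 633] [417. 153.] 542.4544430178333 0.6113663551081594
[227 191  27  27 570] [240. 204.] 565.2820389815013 -76.76965293570603
[270 190  28  28 578] [283. 204.] 565.2345391168706 -57.37027630935793
[314 191  27  27 576] [327. 204.] 565.2592301820728 -38.06639717798145
[357 191  27  27 576] [370. 204.] 565.2584428550525 -18.687987001038973
[400 190  27  28 559] [413. 204.] 565.2057620301242 0.6237422258980666
[365. 194.] [556.9  20.5] [ 58.8 117.5] 5.7 u,v 556.3576785104848 -31.999899412717486
```

Emit:
{"method": "arm_command", "body": {"dp": [[-0.3,0,0],[-0.5,0,0],[0,0,-0.8],[0,0,-0.8],[0,0,-0.8],[0,0,0],[0,0,0],[0,0,0],[0,0,0],[0,0,0]], "angular": [[0,0,0],[0,0,0],[0,0,0],[0,0,0],[0,0,0],[0,0,0.9],[0,0,0.9],[0,0,0.9],[0,0,0.9],[0,0,0.9]], "claw": [0.5,0.5,0.5,0.5,0.5,0.2,0.2,0.2,0.2,0.2]}}

```text
clock: 17.85
position: [0.6173, 0.0146, 0.1159]
ee_rot: [0.908, 3.007, 0.0]
force: [-0.3, 0.2, -1.0]
width: 0.203
gripper_force: 0.0
```

Emit:
{"method": "arm_command", "body": {"dp": [[0,0,0],[0,0,0],[0,0,0],[0,0,0],[0,0,0],[0,0,0],[0,0,0],[0,0,0]], "angular": [[0,0,0.9],[0,0,0.9],[0,0,0.9],[0,0,0.9],[0,0,0.9],[0,0,0.9],[0,0,0.57],[0,0,0]], "claw": [0.2,0.2,0.2,0.2,0.2,0.2,0.2,0.2]}}

```text
clock: 18.65
position: [0.6172, 0.0149, 0.1158]
ee_rot: [2.115, 2.323, 0.0]
force: [-0.6, 0.1, -0.8]
width: 0.2
gripper_force: 0.0
```

```bash
python3 - <<'E'
from h import *
s=st(); p=s['position'][:2]*1000; print('tcp uv',p@EX,p@EY); q=(555*EX-122*EY)/1000; print(to([q[0],q[1],.0565]))
E
```

```text
t 18.65 p [0.6172 0.0149 0.1158] toolx yaw 95.37 z [ 0. -0. -1.] w 0.2 F [-0.6  0.1 -0.8]
tcp uv 615.8326519283286 -43.26037947884137
[-3.15 -2.43  2.37]
```

Emit:
{"method": "arm_command", "body": {"dp": [[-0.63,0,0],[-0.63,0,0],[-0.63,0,0],[-0.63,0,0],[-0.63,0,0],[0,-0.61,0],[0,-0.61,0],[0,-0.61,0],[0,-0.6,0],[0,0,0]], "angular": [[0,0,0],[0,0,0],[0,0,0],[0,0,0],[0,0,0],[0,0,0],[0,0,0],[0,0,0],[0,0,0],[0,0,0]], "claw": [0.2,0.2,0.2,0.2,0.2,0.2,0.2,0.2,0.2,0.2]}}

```text
clock: 19.65
position: [0.5618, -0.0711, 0.1158]
ee_rot: [-2.115, -2.322, 0.002]
force: [0.9, -0.5, -0.0]
width: 0.2
gripper_force: 0.0
```

Emit:
{"method": "arm_command", "body": {"dp": [[0,0,0.8],[0,0,0.8],[0,0,0.5],[0,0,0.2],[0,0,0],[0,0,0]], "angular": [[0,0,0],[0,0,0],[0,0,0],[0,0,0],[0,0,0],[0,0,0]], "claw": [0.2,0.2,0.2,0.2,0.2,0.2]}}

```text
clock: 20.25
position: [0.5641, -0.0698, 0.0588]
ee_rot: [2.114, 2.323, 0.001]
force: [-0.5, -0.3, 0.1]
width: 0.199
gripper_force: 0.0
```

```bash
python3 - <<'E'
from h import *
s=st(); p=s['position'][:2]*1000; print('tcp uv',p@EX,p@EY)
E
```

```text
t 20.25 p [ 0.5641 -0.0698  0.0588] toolx yaw 95.41 z [ 0.001 -0.    -1.   ] w 0.199 F [-0.5 -0.3  0.1]
tcp uv 555.077220975313 -122.56603552053511
```

Lower 2.5 mm, then push 30 mm to v = −92.

Emit:
{"method": "arm_command", "body": {"dp": [[0,0,0.1],[0,0,0],[0.2,0,0],[0.2,0,0],[0.2,0,0],[0.2,0,0],[0.2,0,0],[0.2,0,0],[0,0,0],[0,0,0]], "angular": [[0,0,0],[0,0,0],[0,0,0],[0,0,0],[0,0,0],[0,0,0],[0,0,0],[0,0,0],[0,0,0],[0,0,0]], "claw": [0.2,0.2,0.2,0.2,0.2,0.2,0.2,0.2,0.2,0.2]}}

```text
clock: 21.25
position: [0.5607, -0.0397, 0.0557]
ee_rot: [2.114, 2.324, -0.0]
force: [0.2, 0.5, 0.4]
width: 0.199
gripper_force: 0.0
```

Emit:
{"method": "arm_command", "body": {"dp": [[-0.4,0,0],[-0.8,0,0],[0,0,-0.8],[0,0,-0.9],[0,0,-0.9],[0.5,0,-0.9],[0.9,0,-0.9],[0.9,0,-0.9],[0.8,0,0],[0,0,0]], "angular": [[0,0,0],[0,0,0],[0,0,0],[0,0,0],[0,0,0],[0,0,0],[0,0,0],[0,0,0],[0,0,0],[0,0,0]], "claw": [0.2,0.2,0.2,0.2,0.2,0.2,0.2,0.2,0.2,0.2]}}

```text
clock: 22.25
position: [0.5565, 0.0098, 0.1889]
ee_rot: [2.11, 2.327, 0.003]
force: [-0.6, 0.8, -0.3]
width: 0.203
gripper_force: 0.0
```

```bash
python3 - <<'E'
from m import *
st(); c=arm.get_image('wrist'); np.save('wrist9.npy',c,allow_pickle=True)
a=c['frame'][0:240,180:460]; save('crop9',cv2.resize(a,None,fx=2.5,fy=2.5))
f=c['frame'].astype(int); b=(f[...,2]-f[...,0]>25)&(f[...,2]>120); n,_,stt,cen=cv2.connectedComponentsWithStats(b.astype(np.uint8))
for s,k in zip(stt[1:],cen[1:]):
    if s[4]>100: q=world(c,[k],.062)[0,:2]*1000; print(s,k.round(),q@EX,q@EY)
E
```

```text
t 22.25 p [0.5565 0.0098 0.1889] toolx yaw 95.59 z [ 0.001  0.001 -1.   ] w 0.203 F [-0.6  0.8 -0.3]
[293 113  16  16 214] [300. 120.] 543.7067432309958 14.679568548797583
[322 113  17  16 215] [330. 120.] 566.7696564730448 14.687392749733442
[176 137 107   1 107] [229. 137.] 486.4690969306664 1.5377761956911018
[349 137 123   2 157] [405. 138.] 627.4806869294417 1.7124680744388554
[293 138  17  16 203] [301. 145.] 543.7478780294889 -4.88971679196605
[322 138  16  15 201] [329. 145.] 566.782823802199 -4.784617202942602
[293 162  16  15 191] [301. 169.] 543.7720520308494 -24.490464768388204
[322 162  16  16 192] [329. 169.] 566.8867388845655 -24.510915463437005
[294 186  15  14 179] [301. 193.] 543.7318161219471 -44.26779687859791
[321 186  16  14 185] [329. 192.] 566.8492489568528 -44.12257398849701
[294 208  15  14 178] [301. 215.] 543.8040689103151 -63.71634814133806
[321 208  16  15 177] [328. 215.] 566.9322629832163 -63.67933152223953
```

View pics/crop9.png

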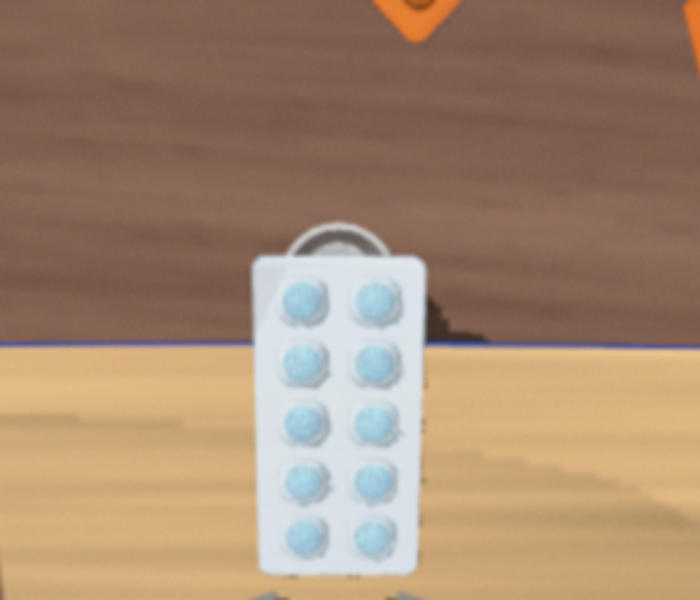

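The card is square. The first pair (crop row 301) is wholly past the edge strip (row 345) and centred on the cup (columns 339 and 338). It lies about 13 mm past the edge, so overhang is about 26 mm. The second pair's centres are about 6.5 mm inside the edge. The arm is clear, so I'm handing in.

```bash
python3 -c "
from cell import arm
print(arm.sign_off())"
```

```text
the job is handed in; nothing more can be done
None
```

The blue card now overhangs the blue-edged side by about 26 mm, square to the edge, with the first tablet pair over the cup and the second pair mainly on the stand; the job was handed in at about 22 s, and no verdict came back.

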